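# Open the child-safe medicine box by its hidden catch

## Task

Open the child-safe medicine box. One of the five identical flush pads in its dark front strip is the hidden catch: it gives under the fingertips and the other four are solid, so feel along the strip, press the one that gives fully down and the lid springs ajar; then push the lid back past upright and leave it lying open against its stop. Use the fingertips only: grasp nothing, do not force the lid, and leave the pill jar, water bottle, spice jar and kitchen timer standing where they are.

Things in the scene. Friction and masses are not known exactly. Their poses are not given: they have to be found in the camera images.
- med_box: Blue-grey medicine box, white lid with a green cross, 200 x 264 x 95 mm (x, y, z), fixed to the worktop. Origin: centre of its underside. Its x points from the pad strip (front, robot's side) to the hinge at the back, y along the strip, z up. The front 64 mm of its top is the dark strip, level with the shut lid (x from -36 to +96 mm) at z = 95 mm.
- strip (a point): Middle of the strip's top: x = -68, y = 0, z = 95 mm in the box's frame, same axes. Five identical dark pads, 51 (x) by 45 mm (y), a pale dot in each middle, lie flush in it, centres at y = -100, -50, 0, 50, 100 mm, 4 mm solid ribs between. Four are rigid; one, a different one each time and not to be told by eye, is the catch.
- catch_pad (a joint): How far the catch is down, m: 0 flush, 0.009 fully down; does not tell which pad it is. It sinks straight down against a 1 to 4 N spring, the bolt lets go at about 0.006, and it rises again when let go. A fingertip that overlaps a rib is held up at strip level, so press near a pad's middle.
- lid (a joint): Angle of the lid, rad: 0 shut and latched; once freed, two spring pins kick it to about 0.95 (front edge some 105 mm up) and carry it; 1.57 upright; 2.0 on its stop. Damped hinge, lid about 0.22 kg: let go before upright it sinks back onto the pins, from 1.7 on it sinks to the stop by itself in 2 s. Lift and push the front edge along its arc; a level push at the edge can jam it.
- lid_lip (a point): Middle of the lid's front edge (edge 260 mm long, 7 mm thick); moves with the lid, 130 mm from the hinge. When shut it lies at x = -34, y = 0, z = 88 mm in the box's frame.
- lid_hinge (a point): Middle of the lid's hinge line, on the box at x = 96, y = 0, z = 90 mm in the box's frame; the hinge line runs along the box's y.
- pill_jar_mid (a point): Loose amber pill jar with a white cap, 42 mm across and 72 mm tall, standing in front of the box; point half-way up. Bystander.
- water_bottle_mid (a point): Loose clear plastic water bottle, 65 mm across and 215 mm tall, left of the box; point 100 mm up. Bystander.
- spice_jar_mid (a point): Loose glass spice jar with a yellow cap, 42 mm across and 96 mm tall, right of the box; point half-way up. Bystander.
- timer_mid (a point): Loose white kitchen timer, 68 mm across and 58 mm tall, to the right and nearer than the box; point half-way up. Bystander.

How it is judged:
By the outcome, as a careful person would: the job done as asked, in the order asked, and still so for the second after the job is handed in, with the robot touching nothing.
It also fails if it takes over 61 s, if anything falls off the work surface, if the arm or the gripper's body presses on something with over 40 N, if the wrist force passes 120 N, or if a joint passes its speed limit or range.

## Robot

A 7-joint arm with a two-finger parallel gripper is mounted at the origin on the work surface; the furniture and walls round the work are solid. World frame = base frame: x ahead of the robot, y to its left, z up, the work surface at z = 0. Lengths are in m, angles in rad, forces in N, time in s.
With the tool pointing down it reaches from about 0.35 to 0.775 m from the base axis. Payload 3.1 kg.
Tool frame: the origin (TCP) lies midway between the tips of the shut fingers; the grasp point (between the pads) lies r.pinch_z behind it (r.pinch_z is the distance from the TCP to the grasp point, in m); z points along the fingers, y is the line along which they close (so a half turn about z gives the same grasp; the last joint's range is limited). The gripper opens to 85 mm and grips with 20 to 120 N. Pads are 22 mm wide; open, the fingers measure 114 mm over their backs; the gripper's body (76 mm by 85 mm) begins 54 mm behind the grasp point. The pads swing forward as they close: fully open they stand 13 mm farther back than shut.
Start: joints at [-0.042, 0.311, 0.014, 1.512, -0.004, 1.319, -0.027], TCP at [0.55, 0, 0.231] pointing down, gripper open.
Joint ranges: [-2.7, 2.7], [-0.3, 1.91], [-1.27, 1.3], [0.12, 2.57], [-1.44, 4.58], [0.2, 2.03], [-3.05, 3.05]. Speed limits (rad/s): [2.79, 2.79, 3.14, 3.14, 3.14, 3.14, 3.14].

## Interface

Orientations are given as a unit quaternion [x, y, z, w].
In Python, from plant import telemetry, eyes, job, finder, r gives the robot as it stands.
- The arm moves only by the tool servo_tool, never from a script. Its argument "deltas" is a list of rows, each an object of numbers: "x", "y", "z": the shift along the tool's x, y, z in mm; "turn": the turn about the tool's z in degrees; "hand": the opening in per cent of the stroke, from 0 (shut) to 100 (fully open). A call has 1 to 5 rows; each row is the pose to reach, as a shift and turn from the pose commanded when the call began, along the tool's axes at that moment; what a row does not reach only later rows make up. A row lasts 1/8 s, in which the tool goes at most 62.5 mm and 10.7 degrees, less where a joint would pass 70% of its speed; a pose out of reach is approached as far as the arm can. A call with a gripper value outside its range is refused whole. The fingers move at their own pace and stop on an object; "force" is the grip in N (left out, the last holds). Time passes only in rows, so rows that repeat a pose let the fingers close. It gives the time, the measured TCP pose, the force, the opening and the grip force at its end, in the units of the state.
- telemetry.state(): the state, without advancing time (a new reading comes with each control period).
- eyes.grab_frame(name): name is "scene" or "side" or "wrist"; returns the picture (420x560x3 uint8, red, green, blue); there is no depth.
- eyes.get_calibration(name): a dict with "intrinsics" (3x3 intrinsics, pixels), "cam_to_world" (4x4, takes a point from camera to world coordinates); the wrist camera has in their place "T_tool_cam" (4x4, takes a point from camera to tool coordinates, whose origin is the TCP and whose axes are the flange's). Camera axes: x right, y up, looking along -z (the intrinsics and any distortion apply to the point x, -y, -z); pixel columns grow to the right and rows downward; lengths in m; the calibration is good to about 2 mm. A picture is of the moment at which its call begins: read the wrist's pose just before it. get_calibration takes no time and is no camera call.
- job.finish_job(): hands the job in; it is judged then, once.
Trained networks look in the newest picture that a camera, given by its name, has taken for a name from the list of things; names that differ only in an ending like _2 or _b are one class to them, and where a whole thing is asked for, a point or a joint stands for the part that bears it (a point fixed in the world has none). Each returns a list of dicts, best first, with "conf" (0 to 1); they miss things now and then, are a little off and sometimes report something else, mostly with a low value. They report only what shows in the picture. A call takes as long as a camera call.
- finder.search_frame(camera, label): "box" ([left, top, width, height] in pixels, round what is visible of it).
- finder.place_of(camera, label): "uv" ([column, row] in pixels: a listed point, or the origin of a listed thing).
The state is a dict: "clock": time; "joints": joint angles; "qvel": joint speeds; "tau": joint torques, N m; "eef_pos": TCP position; "tool_rot": TCP orientation; "contact_force": force on the tool from outside, world axes, zero at the start; "torque": the same for the moment, N m; "gripper_width": finger opening in m; "gripper_force": force on a finger pad.
Only numpy, scipy, OpenCV 4.12 (cv2) and the standard library are available. Lean on these libraries where they do the work, as an engineer would, in place of code of your own. Each camera call takes 0.05 s, during which the arm holds its last target. There are 200 camera calls.

## Working session

There is one attempt and no reset: what is moved stays moved. The work goes in short steps, Python scripts to look and compute and a tool call to move; the robot and the scene stay as the last step left them, time stands still between calls to the robot, and variables do not carry over. Pictures are saved under pics/ and viewed, at most 10 in all, crops included, and the job is handed in when it is done.

Besides the shell and the picture viewer there is one more tool, called after "Call:" as name(argument=value, ...) on one line, values as JSON. servo_tool: Moves the arm, as the interface text tells. Its arguments: {"type":"object","properties":{"deltas":{"type":"array"},"force":{"type":"number"}},"required":["deltas"]}

```bash
mkdir -p pics
cat > h.py <<'E'
import numpy as np, cv2
from plant import telemetry, eyes, job, finder, r
from scipy.spatial.transform import Rotation as R
def cam(n):
    c=eyes.get_calibration(n); K=np.array(c["intrinsics"])
    if n=="wrist":
        s=telemetry.state(); T=np.eye(4); T[:3,:3]=R.from_quat(s["tool_rot"]).as_matrix(); T[:3,3]=s["eef_pos"]
        return K,T@np.array(c["T_tool_cam"]),c
    return K,np.array(c["cam_to_world"]),c
def ray(n,uv,z):
    K,T,_=cam(n); d=np.linalg.inv(K)@[uv[0],uv[1],1]; d=T[:3,:3]@[d[0],-d[1],-d[2]]
    o=T[:3,3]; return o+d*(z-o[2])/d[2]
def proj(n,p):
    K,T,_=cam(n); q=np.linalg.inv(T)@np.r_[p,1]; q=K@[q[0],-q[1],-q[2]]; return q[:2]/q[2]
def shot(n,f):
    im=eyes.grab_frame(n); cv2.imwrite(f"pics/{f}.png",im[:,:,::-1]); return im
E
python3 - <<'E'
from h import *
print(telemetry.state()); print(eyes.get_calibration("scene").keys(), r.pinch_z)
zs=dict(med_box=0,strip=.095,lid_lip=.088,lid_hinge=.09,pill_jar_mid=.036,water_bottle_mid=.1,spice_jar_mid=.048,timer_mid=.029)
ims=[]
for c in("scene","side"):
    ims.append(shot(c,c+"0"))
    for l,z in zs.items():
        for o in finder.place_of(c,l)[:1]: print(c,l,np.round(o["uv"]),round(o["conf"],2),ray(c,o["uv"],z).round(3))
s=np.hstack(ims); cv2.imwrite("pics/both.png",cv2.resize(s,(800,300))[:,:,::-1])
E
```

```text
{'clock': 0.0, 'joints': array([-0.0416966 ,  0.31173624,  0.01401343,  1.51306324, -0.00440598,
        1.31920618, -0.02717607]), 'qvel': array([ 2.07887352e-03, -1.46968583e-03,  4.73581366e-04, -1.06548845e-03,
        3.19435711e-04, -1.57253058e-03, -2.18588345e-05]), 'tau': array([-8.45983850e-04, -3.79911804e+01,  1.45537080e-01, -2.30588043e+01,
        1.22032766e-02,  1.37352623e-02,  4.05736500e-06]), 'eef_pos': array([5.49264775e-01, 5.15794893e-07, 2.30212837e-01]), 'tool_rot': array([ 0.70707963,  0.70713293, -0.0008762 , -0.00080683]), 'contact_force': array([-0.50199611, -0.04090362, -0.05496853]), 'torque': array([ 0.02309319, -0.02426422, -0.00488549]), 'gripper_force': 0.0, 'gripper_width': 0.08545896418985378}
dict_keys(['intrinsics', 'cam_to_world']) 0.0187
scene med_box [322. 224.] 0.96 [ 0.554 -0.095  0.   ]
scene strip [306. 214.] 0.83 [ 0.498 -0.067  0.095]
scene lid_lip [312. 209.] 0.92 [ 0.526 -0.074  0.088]
scene lid_hinge [342. 182.] 0.56 [ 0.654 -0.113  0.09 ]
scene spice_jar_mid [443. 243.] 0.67 [ 0.599 -0.429  0.048]
scene timer_mid [345. 298.] 0.91 [ 0.34  -0.248  0.029]
side strip [273. 200.] 0.8 [ 0.501 -0.055  0.095]
side lid_lip [266. 199.] 0.62 [ 0.523 -0.075  0.088]
side lid_hinge [226. 189.] 0.69 [ 0.65  -0.123  0.09 ]
side pill_jar_mid [310. 235.] 0.93 [0.393 0.028 0.036]
side water_bottle_mid [275. 294.] 0.72 [0.448 0.368 0.1  ]
side spice_jar_mid [258. 164.] 0.57 [ 0.598 -0.403  0.048]
side timer_mid [330. 192.] 0.88 [ 0.343 -0.252  0.029]
```

View pics/both.png

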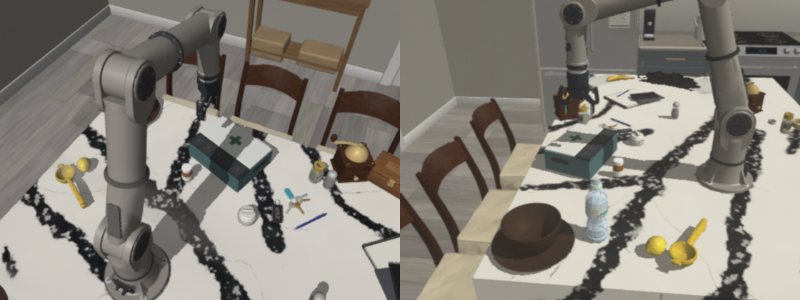

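Run:
```python
from h import *
shot("wrist","w0")
for l,z in dict(strip=.095,lid_lip=.088,lid_hinge=.09,pill_jar_mid=.036).items():
    for o in finder.place_of("wrist",l)[:1]: print(l,np.round(o["uv"]),round(o["conf"],2),ray("wrist",o["uv"],z).round(3))
print(cam("wrist")[2])
```

```text
lid_lip [254. 282.] 0.89 [ 0.526 -0.081  0.088]
lid_hinge [128. 159.] 0.38 [0.426 0.031 0.09 ]
pill_jar_mid [127. 158.] 0.78 [0.402 0.023 0.036]
{'intrinsics': array([[351.16676194,   0.        , 281.43642101],
       [  0.        , 351.16676194, 211.39352584],
       [  0.        ,   0.        ,   1.        ]]), 'T_tool_cam': array([[ 6.91940363e-04,  9.54176021e-01,  2.99245121e-01,
         7.57688129e-02],
       [ 9.99999552e-01, -4.66828849e-04, -8.23749968e-04,
         1.05831941e-04],
       [-6.46306211e-04,  2.99245557e-01, -9.54175916e-01,
        -1.42233694e-01],
       [ 0.00000000e+00,  0.00000000e+00,  0.00000000e+00,
         1.00000000e+00]])}
```

View pics/w0.png

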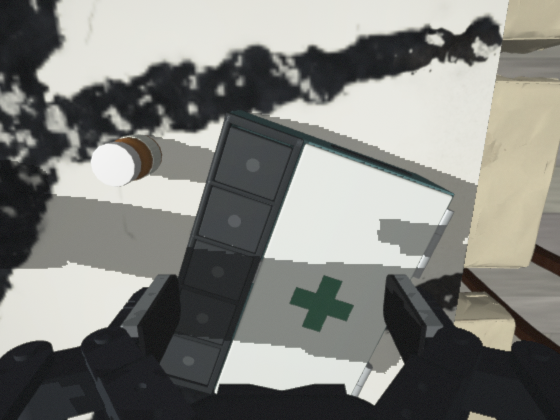

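The wrist view shows the five pad dots at about (253,165), (234,221), (218,272), (202,317) and (188,360). The pill jar cap is at (112,163), and the lid's green cross is at (321,303).

Run:
```python
from h import *
P=np.array([ray("wrist",u,.095) for u in [(188,360),(202,317),(218,272),(234,221),(253,165)]]); print(P.round(4))
t=np.array([-.1,-.05,0,.05,.1]); a=np.polyfit(t,P[:,:2],1); print(a)
yaw=np.arctan2(-a[0,0],a[0,1]); print("yaw deg",np.degrees(yaw))
c,s=np.cos(yaw),np.sin(yaw); ex=np.array([c,s]);ey=np.array([-s,c]); st=a[1]
print("strip mid",st,"org",st+.068*ex,"hinge",st+.164*ex)
for y in t: print(y,(st+ey*y).round(4), np.linalg.norm(st+ey*y).round(3))
for b in [(-.1,.132),(.1,.132),(-.1,-.132),(.1,-.132)]: print(b, proj("wrist",np.r_[st+ex*(.068+b[0])+ey*b[1],.095]).round())
print("check corners in side/scene");
```

```text
[[ 0.4609 -0.1609  0.095 ]
 [ 0.4775 -0.1132  0.095 ]
 [ 0.4947 -0.0674  0.095 ]
 [ 0.5106 -0.02    0.095 ]
 [ 0.5276  0.0272  0.095 ]]
[[ 0.33289318  0.93865125]
 [ 0.4942647  -0.06684275]]
yaw deg -19.527078784801272
strip mid [ 0.4942647  -0.06684275] org [ 0.55835359 -0.08957191] hinge [ 0.64883202 -0.12166013]
-0.1 [ 0.4608 -0.1611] 0.488
-0.05 [ 0.4776 -0.114 ] 0.491
0.0 [ 0.4943 -0.0668] 0.499
0.05 [ 0.511  -0.0197] 0.511
0.1 [0.5277 0.0274] 0.528
(-0.1, 0.132) [226. 112.]
(0.1, 0.132) [460. 196.]
(-0.1, -0.132) [148. 377.]
(0.1, -0.132) [338. 429.]
check corners in side/scene
```

Call:
servo_tool(deltas=[{"x": 15, "y": -13, "z": 10, "turn": 10, "hand": 0}, {"x": 29, "y": -25, "z": 40, "turn": 19.5, "hand": 0}, {"x": 29, "y": -25, "z": 80, "turn": 19.5, "hand": 0}, {"x": 29, "y": -25, "z": 110, "turn": 19.5, "hand": 0}, {"x": 29, "y": -25, "z": 118, "turn": 19.5, "hand": 0}], force=20)

```text
clock: 1.78
eef_pos: [0.5233, 0.029, 0.1114]
tool_rot: [0.817, 0.577, -0.002, -0.001]
contact_force: [0.5, -0.2, 0.3]
gripper_width: -0.0001
gripper_force: 0.0
```

Call:
servo_tool(deltas=[{"z": 0, "hand": 0}, {"z": 0, "hand": 0}, {"z": 0, "hand": 0}])

```text
schema error: expected keys x, y, z, turn, hand
```

Call:
servo_tool(deltas=[{"x": 0, "y": 0, "z": 8, "turn": 0, "hand": 0}, {"x": 0, "y": 0, "z": 12, "turn": 0, "hand": 0}, {"x": 0, "y": 0, "z": 14, "turn": 0, "hand": 0}, {"x": 0, "y": 0, "z": 14, "turn": 0, "hand": 0}])

```text
clock: 2.28
eef_pos: [0.5254, 0.029, 0.0998]
tool_rot: [0.817, 0.577, 0.0, 0.0]
contact_force: [0.4, -0.0, 0.3]
gripper_width: -0.0001
gripper_force: 0.0
```

Call:
servo_tool(deltas=[{"x": 0, "y": 0, "z": 1, "turn": 0, "hand": 0}, {"x": 0, "y": 0, "z": 2, "turn": 0, "hand": 0}, {"x": 0, "y": 0, "z": 2, "turn": 0, "hand": 0}])

```text
clock: 2.65
eef_pos: [0.5249, 0.029, 0.0972]
tool_rot: [0.817, 0.577, -0.0, -0.0]
contact_force: [0.2, -0.4, -0.2]
gripper_width: -0.0
gripper_force: 0.0
```

Run:
```python
from h import *
shot("wrist","w1"); s=telemetry.state(); print(s["eef_pos"],s["contact_force"])
```

```text
[0.52499775 0.02901862 0.09728935] [ 0.30924501 -0.15080744 -0.36903181]
```

View pics/w1.png

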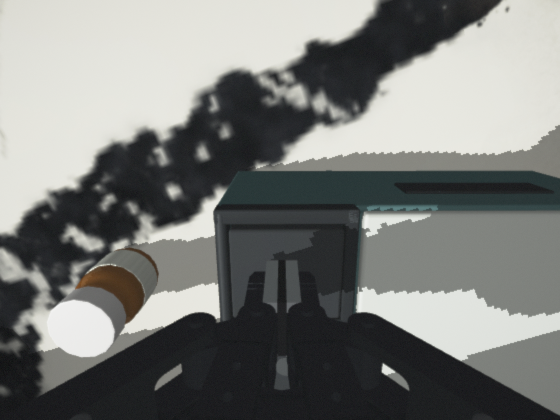

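The shut fingers sit square over the left-most pad, with the tip near (283,265) and the pad spanning columns 230 to 345. The pill jar is clear. I'll press gently.

Call:
servo_tool(deltas=[{"x": 0, "y": 0, "z": 1, "turn": 0, "hand": 0}, {"x": 0, "y": 0, "z": 2, "turn": 0, "hand": 0}, {"x": 0, "y": 0, "z": 2, "turn": 0, "hand": 0}])

```text
clock: 3.08
eef_pos: [0.525, 0.029, 0.0953]
tool_rot: [0.817, 0.577, 0.0, 0.0]
contact_force: [0.3, 0.2, 0.4]
gripper_width: -0.0001
gripper_force: 0.0
```

Call:
servo_tool(deltas=[{"x": 0, "y": 0, "z": 1, "turn": 0, "hand": 0}, {"x": 0, "y": 0, "z": 2, "turn": 0, "hand": 0}, {"x": 0, "y": 0, "z": 2, "turn": 0, "hand": 0}])

```text
clock: 3.45
eef_pos: [0.5251, 0.029, 0.0951]
tool_rot: [0.817, 0.577, 0.0, 0.0]
contact_force: [-3.9, -0.1, 10.3]
gripper_width: 0.0
gripper_force: 5.2
```

Call:
servo_tool(deltas=[{"x": 0, "y": 0, "z": -10, "turn": 0, "hand": 0}, {"x": -25, "y": 0, "z": -10, "turn": 0, "hand": 0}, {"x": -50, "y": 0, "z": -10, "turn": 0, "hand": 0}, {"x": -50, "y": 0, "z": -3, "turn": 0, "hand": 0}, {"x": -50, "y": 0, "z": -2, "turn": 0, "hand": 0}])

```text
clock: 4.08
eef_pos: [0.5082, -0.0176, 0.095]
tool_rot: [0.816, 0.577, -0.0, -0.0]
contact_force: [-1.3, -1.6, 2.4]
gripper_width: -0.0001
gripper_force: 1.2
```

Call:
servo_tool(deltas=[{"x": 0, "y": 0, "z": 1, "turn": 0, "hand": 0}, {"x": 0, "y": 0, "z": 2, "turn": 0, "hand": 0}, {"x": 0, "y": 0, "z": 2, "turn": 0, "hand": 0}])

```text
clock: 4.45
eef_pos: [0.5084, -0.0174, 0.0933]
tool_rot: [0.816, 0.578, 0.0, -0.0]
contact_force: [-0.9, -0.2, 1.3]
gripper_width: 0.0001
gripper_force: 1.0
```

The second pad from the left gives: the tip is 1.7 mm down at 1.3 N. I'll press it fully.

Call:
servo_tool(deltas=[{"x": 0, "y": 0, "z": 2, "turn": 0, "hand": 0}, {"x": 0, "y": 0, "z": 4, "turn": 0, "hand": 0}, {"x": 0, "y": 0, "z": 6, "turn": 0, "hand": 0}, {"x": 0, "y": 0, "z": 8, "turn": 0, "hand": 0}, {"x": 0, "y": 0, "z": 9, "turn": 0, "hand": 0}])

```text
clock: 5.08
eef_pos: [0.5086, -0.0174, 0.0859]
tool_rot: [0.817, 0.577, 0.0, -0.0]
contact_force: [-5.1, 2.5, 16.4]
gripper_width: 0.0001
gripper_force: 8.1
```

Run:
```python
from h import *
ims=[shot(c,c+"1") for c in("side","wrist")]; s=telemetry.state(); print(s["eef_pos"],s["contact_force"])
for c in("side","wrist"):
    o=finder.place_of(c,"lid_lip")[:1]; print(c,o)
cv2.imwrite("pics/b1.png",cv2.resize(np.hstack([cv2.resize(ims[0][100:310,130:410],(560,420)),ims[1]]),(800,300))[:,:,::-1])
```

```text
[ 0.50857474 -0.01741346  0.08594248] [-4.74624708  1.79858745 12.71813611]
side [{'uv': [259.5, 173.7], 'conf': 0.74}]
wrist []
```

View pics/b1.png

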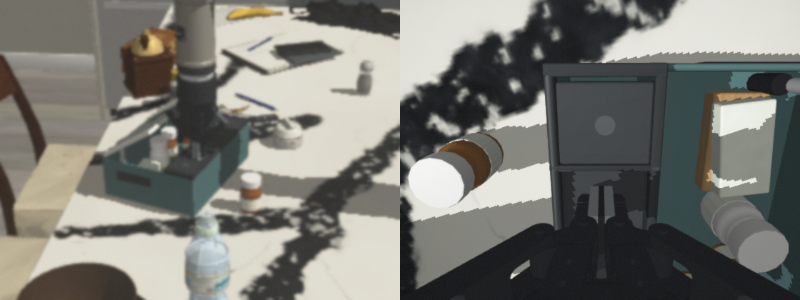

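The lid has popped: the jars inside the box are visible around (745,230), and the tip is 9 mm down. I'll raise the tool and centre it in front of the lid.

Call:
servo_tool(deltas=[{"x": 0, "y": 0, "z": -20, "turn": 0, "hand": 0}, {"x": 0, "y": 0, "z": -60, "turn": 0, "hand": 0}, {"x": -25, "y": 0, "z": -90, "turn": 0, "hand": 0}, {"x": -50, "y": 0, "z": -90, "turn": 0, "hand": 0}, {"x": -50, "y": 0, "z": -90, "turn": 0, "hand": 0}])

```text
clock: 5.9
eef_pos: [0.4911, -0.0679, 0.1742]
tool_rot: [0.818, 0.575, -0.0, 0.001]
contact_force: [0.3, 0.5, -0.8]
gripper_width: -0.0001
gripper_force: 0.0
```

Run:
```python
from h import *
ims=[shot(c,c+"2") for c in("scene","wrist")]; s=telemetry.state(); print(s["eef_pos"],s["contact_force"])
yaw=np.radians(-19.53); ex=np.array([np.cos(yaw),np.sin(yaw)]); ey=np.array([-ex[1],ex[0]]); o=np.array([.55835,-.08957])
d=s["eef_pos"][:2]-o; print("box",d@ex,d@ey)
for c in("side","scene","wrist"):
    if c=="side": eyes.grab_frame(c)
    q=finder.place_of(c,"lid_lip")[:1]; print(c,q, "pred",[proj(c,np.r_[o+ex*(.096-.13*np.cos(t)),.09+.13*np.sin(t)]).round() for t in (.8,.95,1.1)])
cv2.imwrite("pics/b2.png",cv2.resize(np.hstack([cv2.resize(ims[0][100:310,200:480],(560,420)),ims[1]]),(800,300))[:,:,::-1])
```

```text
[ 0.49147606 -0.06447092  0.17359123] [-0.3961859   1.18222053  0.32426994]
box -0.07141709104961232 0.0012990630520344501
side [] pred [array([252., 166.]), array([248., 161.]), array([242., 157.])]
scene [{'uv': [329.8, 171.4], 'conf': 0.62}] pred [array([325., 179.]), array([329., 173.]), array([334., 167.])]
wrist [{'uv': [529.4, 310.4], 'conf': 0.91}] pred [array([460., 293.]), array([514., 310.]), array([577., 325.])]
```

View pics/b2.png

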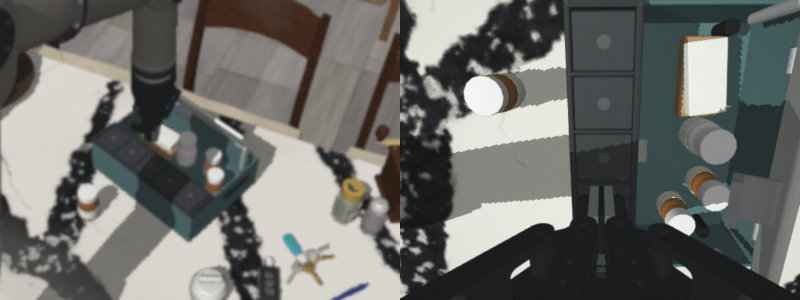

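The lid stands at about 0.97 rad: its lip is at (529,310) in the wrist image, in line with the prediction. The tool is in front of it, so I'll approach.

Call:
servo_tool(deltas=[{"x": 0, "y": 30, "z": 0, "turn": 0, "hand": 0}, {"x": 0, "y": 55, "z": 0, "turn": 0, "hand": 0}, {"x": 0, "y": 68, "z": 0, "turn": 0, "hand": 0}, {"x": 0, "y": 74, "z": 0, "turn": 0, "hand": 0}, {"x": 0, "y": 76, "z": -1, "turn": 0, "hand": 0}])

```text
clock: 6.82
eef_pos: [0.5563, -0.0873, 0.1767]
tool_rot: [0.816, 0.578, -0.005, -0.007]
contact_force: [-18.2, 4.5, 20.1]
gripper_width: -0.0002
gripper_force: 12.7
```

Call:
servo_tool(deltas=[{"x": 0, "y": -8, "z": 0, "turn": 0, "hand": 0}, {"x": 0, "y": -15, "z": 0, "turn": 0, "hand": 0}, {"x": 0, "y": -20, "z": 0, "turn": 0, "hand": 0}])

```text
clock: 7.2
eef_pos: [0.5441, -0.0835, 0.175]
tool_rot: [0.816, 0.577, -0.0, -0.0]
contact_force: [-0.4, 0.2, 0.3]
gripper_width: 0.0
gripper_force: 0.0
```

Run:
```python
from h import *
ims=[shot(c,c+"3") for c in("scene","wrist")]; s=telemetry.state(); print(s["eef_pos"],s["contact_force"])
ex=np.array([.9425,-.3342]); o=np.array([.55835,-.08957]); print((s["eef_pos"][:2]-o)@ex)
for c in("scene","wrist"):
    q=finder.place_of(c,"lid_lip")[:1]; print(c,q, "pred",[proj(c,np.r_[o+ex*(.096-.13*np.cos(t)),.09+.13*np.sin(t)]).round() for t in (.8,.95,1.1)])
cv2.imwrite("pics/b3.png",cv2.resize(np.hstack([cv2.resize(ims[0][120:260,240:427],(560,420)),ims[1]]),(800,300))[:,:,::-1])
```

```text
[ 0.54402796 -0.08360251  0.17505432] [-0.34094628 -0.08235335 -0.26859331]
-0.015492856462367647
scene [{'uv': [325.6, 172.5], 'conf': 0.56}] pred [array([325., 179.]), array([329., 173.]), array([334., 167.])]
wrist [{'uv': [383.1, 309.9], 'conf': 0.7}] pred [array([328., 288.]), array([369., 304.]), array([421., 319.])]
```

View pics/b3.png

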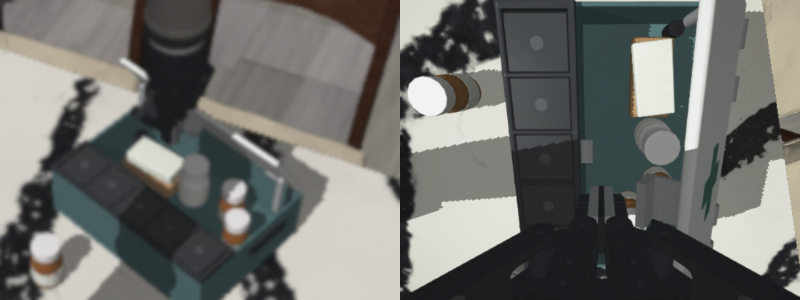

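The lid is unharmed. A grey keeper block hangs under the middle of the lip, at about (655,205), and the fingers met that. I'll push beside it instead, higher on the tips.

Call:
servo_tool(deltas=[{"x": 0, "y": -10, "z": -5, "turn": 0, "hand": 0}, {"x": 25, "y": -10, "z": -10, "turn": 0, "hand": 0}, {"x": 50, "y": -10, "z": -10, "turn": 0, "hand": 0}, {"x": 50, "y": 0, "z": -10, "turn": 0, "hand": 0}, {"x": 50, "y": 10, "z": -10, "turn": 0, "hand": 0}])

```text
clock: 8.02
eef_pos: [0.5709, -0.0417, 0.1855]
tool_rot: [0.817, 0.577, -0.0, 0.001]
contact_force: [0.3, 0.7, -0.1]
gripper_width: 0.0004
gripper_force: 0.0
```

Call:
servo_tool(deltas=[{"x": 0, "y": 4, "z": 0, "turn": 0, "hand": 0}, {"x": 0, "y": 8, "z": -1, "turn": 0, "hand": 0}, {"x": 0, "y": 8, "z": -1, "turn": 0, "hand": 0}])

```text
clock: 8.4
eef_pos: [0.5782, -0.0435, 0.1863]
tool_rot: [0.817, 0.577, -0.0, 0.0]
contact_force: [-0.4, 0.6, -0.2]
gripper_width: -0.0001
gripper_force: 0.0
```

Call:
servo_tool(deltas=[{"x": 0, "y": 4, "z": 0, "turn": 0, "hand": 0}, {"x": 0, "y": 8, "z": -1, "turn": 0, "hand": 0}, {"x": 0, "y": 12, "z": -3, "turn": 0, "hand": 0}, {"x": 0, "y": 12, "z": -3, "turn": 0, "hand": 0}])

```text
clock: 8.9
eef_pos: [0.5898, -0.0468, 0.1896]
tool_rot: [0.817, 0.577, 0.0, 0.0]
contact_force: [-1.2, 0.8, 1.0]
gripper_width: -0.0002
gripper_force: 0.5
```

Call:
servo_tool(deltas=[{"x": 0, "y": 6, "z": -2, "turn": 0, "hand": 0}, {"x": 0, "y": 12, "z": -5, "turn": 0, "hand": 0}, {"x": 0, "y": 18, "z": -8, "turn": 0, "hand": 0}, {"x": 0, "y": 24, "z": -10, "turn": 0, "hand": 0}])

```text
clock: 9.4
eef_pos: [0.6127, -0.055, 0.1995]
tool_rot: [0.817, 0.577, 0.0, 0.0]
contact_force: [-1.2, 0.7, 0.7]
gripper_width: 0.0001
gripper_force: 0.4
```

Call:
servo_tool(deltas=[{"x": 0, "y": 7, "z": -2, "turn": 0, "hand": 0}, {"x": 0, "y": 14, "z": -4, "turn": 0, "hand": 0}, {"x": 0, "y": 21, "z": -6, "turn": 0, "hand": 0}, {"x": 0, "y": 28, "z": -7, "turn": 0, "hand": 0}, {"x": 0, "y": 35, "z": -8, "turn": 0, "hand": 0}])

```text
clock: 10.02
eef_pos: [0.6454, -0.0668, 0.2072]
tool_rot: [0.817, 0.577, -0.0, 0.0]
contact_force: [0.6, -0.4, -0.1]
gripper_width: -0.0
gripper_force: 0.2
```

Call:
servo_tool(deltas=[{"x": 0, "y": 7, "z": 0, "turn": 0, "hand": 0}, {"x": 0, "y": 14, "z": 0, "turn": 0, "hand": 0}, {"x": 0, "y": 21, "z": 0, "turn": 0, "hand": 0}, {"x": 0, "y": 28, "z": 0, "turn": 0, "hand": 0}, {"x": 0, "y": 35, "z": 0, "turn": 0, "hand": 0}])

```text
clock: 10.65
eef_pos: [0.6785, -0.0783, 0.2073]
tool_rot: [0.817, 0.577, 0.0, 0.0]
contact_force: [-0.4, 0.6, -0.3]
gripper_width: -0.0007
gripper_force: 0.1
```

Call:
servo_tool(deltas=[{"x": 0, "y": 5, "z": 2, "turn": 0, "hand": 0}, {"x": 0, "y": 10, "z": 2, "turn": 0, "hand": 0}, {"x": 0, "y": 10, "z": 2, "turn": 0, "hand": 0}])

```text
clock: 11.02
eef_pos: [0.6877, -0.0817, 0.2051]
tool_rot: [0.817, 0.577, -0.0, 0.0]
contact_force: [0.2, -0.3, -0.1]
gripper_width: 0.0
gripper_force: 0.0
```

Call:
servo_tool(deltas=[{"x": 0, "y": -10, "z": -5, "turn": 0, "hand": 0}, {"x": 0, "y": -35, "z": -25, "turn": 0, "hand": 0}, {"x": 0, "y": -70, "z": -50, "turn": 0, "hand": 0}, {"x": 0, "y": -110, "z": -60, "turn": 0, "hand": 0}, {"x": 0, "y": -150, "z": -60, "turn": 0, "hand": 0}])

```text
clock: 11.65
eef_pos: [0.5449, -0.0307, 0.2674]
tool_rot: [0.817, 0.577, 0.002, 0.001]
contact_force: [0.4, 0.1, 0.8]
gripper_width: 0.0001
gripper_force: 0.0
```

Call:
servo_tool(deltas=[{"x": 0, "y": 0, "z": 0, "turn": 0, "hand": 0}, {"x": 0, "y": 0, "z": 0, "turn": 0, "hand": 0}, {"x": 0, "y": 0, "z": 0, "turn": 0, "hand": 0}, {"x": 0, "y": 0, "z": 0, "turn": 0, "hand": 0}, {"x": 0, "y": 0, "z": 0, "turn": 0, "hand": 0}])

```text
clock: 12.28
eef_pos: [0.5464, -0.0317, 0.265]
tool_rot: [0.817, 0.577, -0.0, -0.0]
contact_force: [-0.0, -0.4, -0.5]
gripper_width: -0.0
gripper_force: 0.0
```

Call:
servo_tool(deltas=[{"x": 0, "y": 0, "z": 0, "turn": 0, "hand": 0}, {"x": 0, "y": 0, "z": 0, "turn": 0, "hand": 0}, {"x": 0, "y": 0, "z": 0, "turn": 0, "hand": 0}, {"x": 0, "y": 0, "z": 0, "turn": 0, "hand": 0}, {"x": 0, "y": 0, "z": 0, "turn": 0, "hand": 0}])

```text
clock: 12.9
eef_pos: [0.546, -0.0314, 0.2653]
tool_rot: [0.817, 0.577, 0.0, 0.0]
contact_force: [0.1, -0.5, -0.2]
gripper_width: -0.0001
gripper_force: 0.0
```

Run:
```python
from h import *
ims=[shot(c,c+"4") for c in("scene","side","wrist")]; s=telemetry.state(); print(s["clock"],s["eef_pos"],s["contact_force"])
ex=np.array([.9425,-.3342]); o=np.array([.55835,-.08957])
for c in("scene","side","wrist"):
    q=finder.place_of(c,"lid_lip")[:1]; print(c,q, "pred",[proj(c,np.r_[o+ex*(.096-.13*np.cos(t)),.09+.13*np.sin(t)]).round() for t in (1.57,1.8,2.0)])
cv2.imwrite("pics/b4.png",cv2.resize(np.vstack([np.hstack([cv2.resize(ims[0][100:310,200:480],(560,420)),ims[2]]),np.hstack([ims[0],ims[1]])]),(800,600))[:,:,::-1])
```

```text
13.05 [ 0.54603644 -0.03145504  0.26533897] [-0.31939305  0.01222304 -0.64591002]
scene [{'uv': [357.3, 145.7], 'conf': 0.76}] pred [array([349., 152.]), array([356., 147.]), array([361., 145.])]
side [{'uv': [208.5, 148.4], 'conf': 0.8}] pred [array([224., 149.]), array([215., 148.]), array([208., 150.])]
wrist [{'uv': [555.4, 307.6], 'conf': 0.83}] pred [array([486., 316.]), array([530., 313.]), array([559., 306.])]
```

View pics/b4.png

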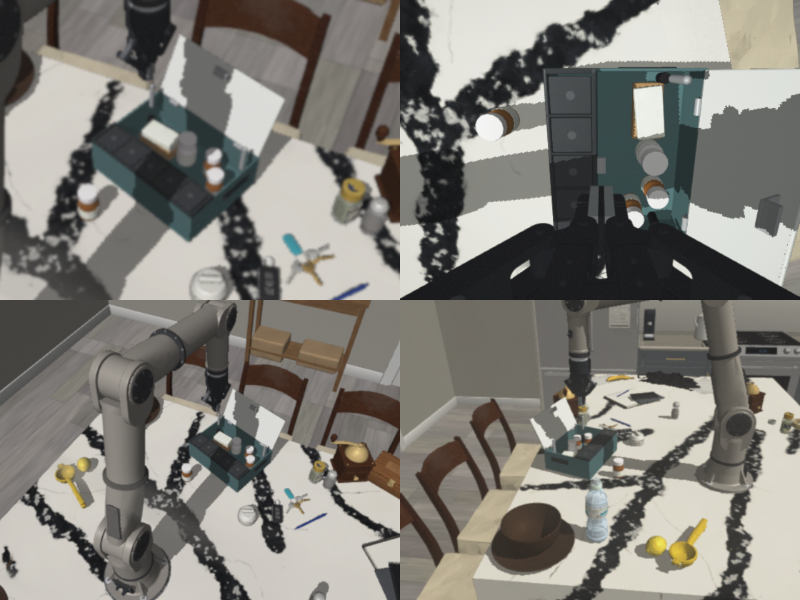

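The lid lies back at about 2.0 rad: its lip is at (208,148) in the side view and (555,308) in the wrist view, both matching the prediction. All the bystanders are standing. I'll wait a little longer, then hand in.

Call:
servo_tool(deltas=[{"x": 0, "y": 0, "z": 0, "turn": 0, "hand": 0}, {"x": 0, "y": 0, "z": 0, "turn": 0, "hand": 0}, {"x": 0, "y": 0, "z": 0, "turn": 0, "hand": 0}, {"x": 0, "y": 0, "z": 0, "turn": 0, "hand": 0}, {"x": 0, "y": 0, "z": 0, "turn": 0, "hand": 0}])

```text
clock: 13.82
eef_pos: [0.546, -0.0315, 0.2653]
tool_rot: [0.817, 0.577, 0.0, 0.0]
contact_force: [-0.0, -0.1, -0.4]
gripper_width: -0.0003
gripper_force: 0.0
```

Call:
servo_tool(deltas=[{"x": 0, "y": 0, "z": 0, "turn": 0, "hand": 0}, {"x": 0, "y": 0, "z": 0, "turn": 0, "hand": 0}, {"x": 0, "y": 0, "z": 0, "turn": 0, "hand": 0}, {"x": 0, "y": 0, "z": 0, "turn": 0, "hand": 0}, {"x": 0, "y": 0, "z": 0, "turn": 0, "hand": 0}])

```text
clock: 14.45
eef_pos: [0.5461, -0.0314, 0.2653]
tool_rot: [0.817, 0.577, 0.0, 0.0]
contact_force: [-0.1, 0.4, 0.0]
gripper_width: -0.0001
gripper_force: 0.0
```

```bash
python3 -c "
from h import *
for c in('side','wrist'):
    eyes.grab_frame(c); print(finder.place_of(c,'lid_lip')[:1])
print(job.finish_job())"
```

```text
[{'uv': [206.3, 153.1], 'conf': 0.66}]
[{'uv': [558.0, 306.5], 'conf': 0.75}]
the job is handed in; nothing more can be done
None
```

The medicine box is open and the job is handed in at about 15 s: the catch was the second pad from the left, the lid lies back at its stop (about 2.0 rad), and the bystanders stand where they were; my first push on the lid met a block under its lip at about 27 N, so I backed off and pushed beside it at under 2 N.

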